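Catch profile pieces from the gravity dispenser and weigh them

ROBOT

A 6-joint arm with a two-finger parallel gripper is mounted at the origin on the work surface. World frame = base frame: x ahead of the robot, y to its left, z up, the work surface at z = 0. Lengths are in mm, angles in degrees, forces in N, time in s.
With the tool pointing down it reaches from about 300 to 850 mm from the base axis. Payload 4.2 kg.
Tool frame: the origin (TCP) lies at the very end of the fingers, on their centre line; the grasp point (between the pads) lies 19 mm behind it; z points along the fingers, y is the line along which they close (so a half turn about z gives the same grasp; the last joint's range is limited). The gripper opens to 91 mm and grips with 3 to 60 N. Pads are 32 mm wide; open, the fingers measure 118 mm over their backs; the gripper's body (76 mm by 178 mm) begins 60 mm behind the grasp point.
Start: joints at [-68.354, 18.312, 89.639, -0, 72.044, -1.146], TCP at [222.754, -530.117, 213.976] pointing down, gripper open.
Joint ranges: [-177.97, 177.97], [-48.28, 115.42], [12.27, 149.76], [-77.06, 257.06], [2.81, 150.46], [-146.56, 146.56]. Speed limits (degrees/s): [147.25, 147.25, 180, 180, 180, 180].

INTERFACE

Orientations are given as [roll, pitch, yaw] about the fixed x, y, z axes, in that order (R = Rz(yaw) Ry(pitch) Rx(roll)).
In Python, from workcell import env, grab_frame gives the robot as it stands. The module is installed in compiled form; this text tells all that it offers.
- The arm moves only by the tool move_arm, never from a script. Its argument "plan" is a list of rows, each an object of numbers: "tx", "ty", "tz": the shift along the tool's x, y, z in cm; "wx", "wy", "wz": the turn, a rotation vector about the tool's x, y, z in rad. In form: [{"tx": .., "ty": .., "tz": .., "wx": .., "wy": .., "wz": ..}, ...]. A call has 1 to 12 rows; each row shifts and turns the commanded pose from where the row before left it, along the tool's axes as they then stand; what a row does not reach is not made up. A row lasts 1/12 s, in which the tool goes at most 41.7 mm and 7.16 degrees, less where a joint would pass 70% of its speed; a pose out of reach is approached as far as the arm can. A call is refused whole if a number of a shift passes 4.17 or a number of a turn 0.125, either way. A call with a gripper value outside its range is refused whole. "gripper" is the finger opening in cm, from 0 to 9.12, set as the call begins (left out, the last holds). The fingers move at their own pace and stop on an object; "force" is the grip in N (left out, the last holds). Time passes only in rows, so rows that do not move let the fingers close. It gives the time, the measured TCP pose, the force, the opening and the grip force at its end, in the units of the state.
- env.state(): the state, without advancing time (a new reading comes with each control period).
- grab_frame(name): name is "side" or "top" or "wrist"; returns a dict with "color" (480x640x3 uint8, red, green, blue), "vfov" (degrees; the focal length in pixels is half the picture's height over the tangent of half this angle, whatever the lens; pixels are square), "cx", "cy" (the principal point, pixels), "view" (4x4, takes a point from world to camera coordinates). Camera axes: x right, y up, looking along -z (the intrinsics and any distortion apply to the point x, -y, -z); pixel columns grow to the right and rows downward; lengths in mm; the calibration is good to about 2 mm. A picture is of the moment at which its call begins. There is no depth.
- env.job_done(): hands the job in; it is judged then, once.
The state is a dict: "time_s": time; "qpos": joint angles; "qvel": joint speeds; "effort": joint torques, N m; "ee_pos": TCP position; "ee_rot": TCP orientation; "force": force on the tool from outside, world axes, zero at the start; "torque": the same for the moment, N m; "gripper_width": finger opening in mm; "gripper_force": force on a finger pad.
Only numpy, scipy, OpenCV 4.12 (cv2) and the standard library are available. Lean on these libraries where they do the work, as an engineer would, in place of code of your own. Each camera call takes 0.05 s, during which the arm holds its last target. There are 200 camera calls.

TASK

Pick up the blue bin by its black grip, hold it up under the outlet of the gravity dispenser with its low front pressed against the hanging red trip plate so that the gate drops, and keep it there until all three aluminium pieces have slid into it; do not trip the gate unless the bin is held there to catch them. Then carry the bin to the counting scale and lower it onto the middle of the steel platform, letting go only once it is standing there, with all three pieces inside. No piece may land on the bench, and leave the other loose things on the bench standing where they are.

Things in the scene. Friction and masses are not known exactly. Their poses are not given: they have to be found in the camera images.
- dispenser: Fixed gravity dispenser, dark steel chute on aluminium profile. Origin on the bench under the middle of the outlet lip; x level, pointing up the chute (pieces slide to its -x, roughly towards the robot), z up. Chute slopes 30 degrees, 46 mm wide inside, lip at height 200 mm, closed by an orange gate 20 mm high. Base plate (8 mm) from x 40; two 30 mm posts at x 60, y +-125.
- lip (a point): Middle of the chute's outlet lip, on the chute floor, 200 mm above the bench. Axes as the dispenser.
- trip (a joint): Angle (rad) of the red trip plate: 0 hanging plumb (gate closed), up to 0.6 when pushed to the dispenser's +x. The gate sinks with it: pieces pass from about 0.35, it is well clear at 0.45. A spring (about 2 N at the plate) closes it again when released.
- trip_hinge (a point): Middle of the trip plate's hinge, at (12, 0, 155) mm in the dispenser's frame. The red plate, 70 wide, 60 high, 4 mm thick, hangs from it down to height 95 mm. With the bin's underside 65 mm above the bench, its front rim meets the plate 35 mm below the hinge; 17 mm further gives 0.45 rad (bin centre then at dispenser x -48, y 0).
- lamp_bar (a point): Middle of the underside of the lamp bar, at (-145, 0, 263) mm in the dispenser's frame. The bar is 60 mm wide (x -175 to -115), 280 mm long (y), 32 mm high, on 30 mm arms at y +-125. It hangs above the bin's grip when the bin is under the outlet: an upright tool would strike it, so there the tool leans back, away from the dispenser, by about 30 to 45 degrees.
- bin: Loose blue picking bin, 150 (x) by 130 (y) mm, walls and floor 4 mm, about 150 g. Origin at the centre of its underside, z up. Low front wall (55 mm high) at +x, high back wall (85 mm) at -x, side walls 55 mm high at the front and 85 mm over the rear half. A black grip block sticks out of the back wall to -x: x -75 to -135, 20 mm thick (y), from height 30 to 70 mm.
- grip (a point): Centre of the bin's black grip, at (-105, 0, 50) mm in the bin's frame; to be pinched across its 20 mm (bin's y). Axes as the bin.
- scale: Fixed grey counting scale, 200 by 200 mm, with a steel platform 190 by 190 mm on top, 45 mm above the bench; origin on the bench under the platform's centre. A small sloping display up to 75 mm high stands beyond its +x edge (x 98 to 150 mm).
- scale_top (a point): Centre of the scale's platform, on its top surface, 45 mm above the bench.
- piece_a: Loose aluminium profile piece with dark slots, 60 by 36 by 32 mm, about 40 g, origin at its centre, x along its length; starts on the chute, number 1 from the gate.
- piece_b: Loose aluminium profile piece with dark slots, 60 by 36 by 32 mm, about 40 g, origin at its centre, x along its length; starts on the chute, number 2 from the gate.
- piece_c: Loose aluminium profile piece with dark slots, 60 by 36 by 32 mm, about 40 g, origin at its centre, x along its length; starts on the chute, number 3 from the gate.
- screwdriver: Screwdriver lying on the bench, 180 mm long, orange handle 26 mm thick; origin under its middle. Leave it.
- wrench: Wrench lying on the bench, 180 mm long, about 20 mm thick; origin under its middle. Leave it.
- tape: Yellow ring (tape core) lying flat, 90 mm across, 25 mm high. Leave it.
- oil: White bottle with red cap, 56 mm across, 150 mm high, standing. Leave it.
- mug: White cup, 72 mm across, 90 mm high. Leave it.
Not all that is in view belongs to the job. What is shaped like the piece_a but orange or yellow is not meant.

How it is judged:
By the outcome, as a careful person would: the job done as asked, in the order asked, and still so for the second after the job is handed in, with the robot touching nothing.
It also fails if it takes over 51 s, if anything falls off the work surface, if the arm or the gripper's body presses on something with over 40 N, if the wrist force passes 120 N, or if a joint passes its speed limit or range.

## Working session

There is one attempt and no reset: what is moved stays moved. The work goes in short steps, Python scripts to look and compute and a tool call to move; the robot and the scene stay as the last step left them, time stands still between calls to the robot, and variables do not carry over. Pictures are saved under pics/ and viewed, at most 10 in all, crops included, and the job is handed in when it is done.

Besides the shell and the picture viewer there is one more tool, called after ">>>" in YAML: its name, and indented under it one key for each argument. move_arm: Moves the arm, as the interface text tells. Its arguments: {"type":"object","properties":{"plan":{"type":"array","items":{"type":"object","properties":{"tx":{"type":"number"},"ty":{"type":"number"},"tz":{"type":"number"},"wx":{"type":"number"},"wy":{"type":"number"},"wz":{"type":"number"}}}},"gripper":{"type":"number"},"force":{"type":"number"}},"required":["plan"]}

```bash
mkdir -p pics; python3 - <<'E'
from workcell import env, grab_frame
import cv2,pickle
s=env.state();print({k:s[k] for k in('time_s','ee_pos','ee_rot','gripper_width','force')})
D={}
for n in('side','top'):
    f=grab_frame(n);D[n]=f
    cv2.imwrite(f'pics/{n}0.png',f['color'][:,:,::-1]);print(n,f['vfov'],f['cx'],f['cy'],f['view'].round(3).tolist(),[k for k in f])
pickle.dump(D,open('f0.pkl','wb'))
E
```

```text
{'time_s': 0.0, 'ee_pos': array([ 222.57673702, -529.64248682,  213.10916473]), 'ee_rot': array([-1.79898700e+02, -3.36193586e-03,  2.27908535e+01]), 'gripper_width': 91.16678723293697, 'force': array([-0.50565429, -0.40995099,  0.32563275])}
side 48.57792515374076 329.98538887936644 228.21833898121648 [[-0.696, -0.717, -0.019, 394.752], [0.459, -0.466, 0.756, -434.329], [-0.551, 0.518, 0.654, -1313.076], [0.0, 0.0, 0.0, 1.0]] ['color', 'vfov', 'cx', 'cy', 'view']
top 53.38723845960357 323.90091829213713 240.49175177381176 [[-0.003, -1.0, -0.005, -29.976], [0.993, -0.003, 0.118, -601.92], [-0.118, -0.004, 0.993, -1446.63], [0.0, 0.0, 0.0, 1.0]] ['color', 'vfov', 'cx', 'cy', 'view']
```

View pics/top0.png

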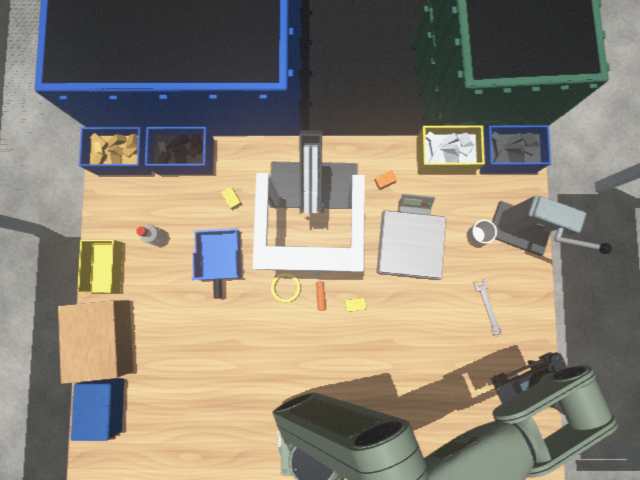

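View pics/side0.png

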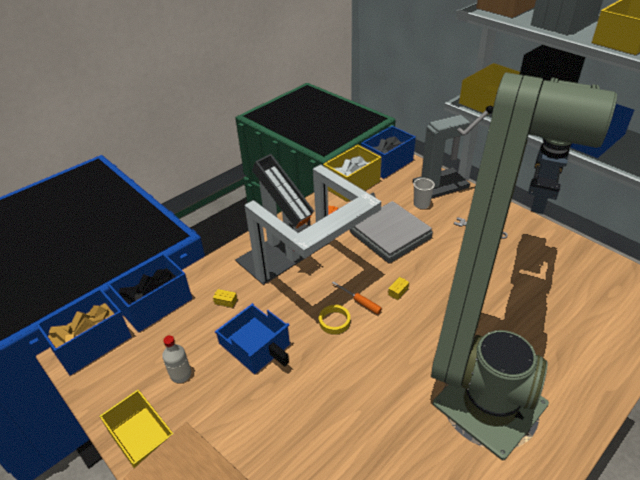

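The top view shows the bin at about (217,256) with its black grip at (218,288), the lamp bar at (310,258), the chute at (312,175), and the scale platform at (412,244) with its display on the far side. The side view shows the same layout, with the bin clear of the dispenser.

```bash
cat > h.py <<'E'
import numpy as np,cv2,pickle
def cam(f):
    F=240/np.tan(np.radians(f['vfov']/2)); V=np.array(f['view']); return F,V
def ray(f,p):
    F,V=cam(f); d=np.array([(p[0]-f['cx'])/F,-(p[1]-f['cy'])/F,-1.]); R=V[:3,:3]
    return -R.T@V[:3,3], R.T@d/np.linalg.norm(d)
def onz(f,p,z):
    c,d=ray(f,p); return c+d*(z-c[2])/d[2]
def proj(f,P):
    F,V=cam(f); q=V[:3,:3]@np.array(P)+V[:3,3]; return np.array([f['cx']+F*q[0]/-q[2], f['cy']-F*q[1]/-q[2]])
def tri(f,p,g,q):
    c,d=ray(f,p);e,k=ray(g,q); s=np.linalg.lstsq(np.c_[d,-k],e-c,rcond=None)[0]
    a=c+d*s[0];b=e+k*s[1]; return (a+b)/2,np.linalg.norm(a-b)
E
python3 - <<'E'
from h import *
D=pickle.load(open('f0.pkl','rb'));t=D['top']
im=t['color'];hsv=cv2.cvtColor(im,cv2.COLOR_RGB2HSV)
cv2.imwrite('pics/c1.png',cv2.resize(im[120:320,180:460,::-1],None,fx=2.85,fy=2.85,interpolation=cv2.INTER_CUBIC))
s=D['side']['color'];cv2.imwrite('pics/c2.png',cv2.resize(s[145:385,210:440,::-1],None,fx=2.5,fy=2.5,interpolation=cv2.INTER_CUBIC))
def big(m,x0,x1,y0,y1):
    k=np.zeros_like(m);k[y0:y1,x0:x1]=m[y0:y1,x0:x1]
    c=max(cv2.findContours(k,0,1)[0],key=cv2.contourArea);return cv2.minAreaRect(c),c
def show(n,m,box,z):
    r,c=big(m,*box);b=cv2.boxPoints(r);w=np.array([onz(t,p,z) for p in b])[:,:2]
    print(n,b.round(1).tolist(),'\n',w.round(0).tolist(),'centre',w.mean(0).round(1),'sides',np.linalg.norm(np.roll(w,-1,0)-w,axis=1).round(0))
show('bar',cv2.inRange(hsv,(0,0,195),(180,40,255)),(250,370,246,280),295)
show('bin',cv2.inRange(hsv,(105,120,50),(125,255,255)),(185,250,220,285),75)
show('grip',cv2.inRange(hsv,(0,0,0),(180,255,70)),(205,230,276,305),70)
show('scale',cv2.inRange(hsv,(0,0,100),(180,45,235)),(372,455,209,285),45)
E
```

```text
bar [[253.0, 246.0], [363.0, 246.0], [363.0, 270.0], [253.0, 270.0]] 
 [[557.0, 148.0], [556.0, -133.0], [495.0, -132.0], [496.0, 147.0]] centre [526.2   7.7] sides [281.  61. 279.  61.]
bin [[192.0, 234.0], [236.0, 232.89999389648438], [237.0, 277.5], [193.0, 278.5]] 
 [[618.0, 368.0], [621.0, 234.0], [486.0, 229.0], [484.0, 361.0]] centre [552.4 297.8] sides [134. 135. 132. 135.]Traceback (most recent call last):
  File "<stdin>", line 14, in <module>
  File "<stdin>", line 10, in show
  File "<stdin>", line 8, in big
ValueError: max() iterable argument is empty
```

View pics/c1.png

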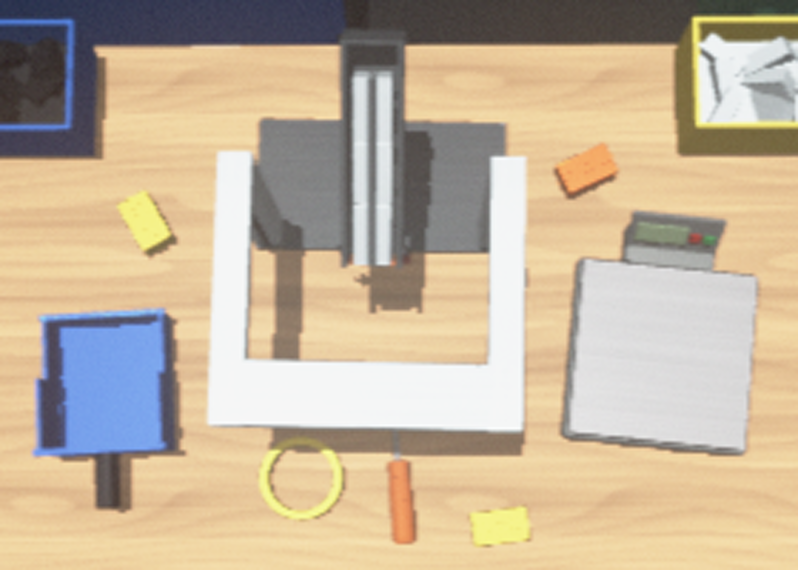

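View pics/c2.png

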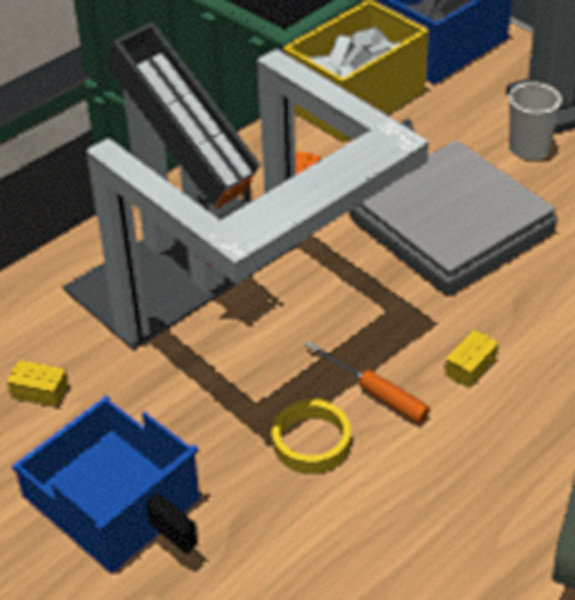

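The crops show the dispenser turned slightly and the scale turned by about −5°. The bin is nearly square to the robot, with its grip at crop (97–122, 455–507). I'll fit the edges to sub-pixel accuracy.

```bash
cat > m.py <<'E'
from h import *
D=pickle.load(open('f0.pkl','rb'));t=D['top'];s=D['side']
im=t['color'];g=cv2.GaussianBlur(im,(3,3),0).astype(float)
C=lambda u,v:np.array([180+(u+.5)/2.85-.5,120+(v+.5)/2.85-.5])
def edge(f,a,b,ch=None,w=3.5,n=40):
    # refine line a-b: strongest gradient on normals, robust fit; returns two end points
    gg=cv2.GaussianBlur(f['color'],(3,3),0).astype(np.float32)
    a=np.array(a,float);b=np.array(b,float);d=(b-a)/np.linalg.norm(b-a);nn=np.array([-d[1],d[0]]);P=[]
    o=np.arange(-w,w+.01,.25)
    for k in np.linspace(.08,.92,n):
        q=a+(b-a)*k+o[:,None]*nn
        v=cv2.remap(gg,q[:,0].astype(np.float32)[None],q[:,1].astype(np.float32)[None],1)[0]
        gr=np.linalg.norm(v[4:]-v[:-4],axis=1);P.append(q[2+np.average(np.arange(len(gr)),weights=gr**4).astype(int)])
    vx,vy,x,y=cv2.fitLine(np.array(P,np.float32),cv2.DIST_HUBER,0,.01,.01).ravel()
    l=lambda p:np.array([x,y])+np.dot(p-np.array([x,y]),[vx,vy])*np.array([vx,vy])
    return l(a),l(b)
def inter(e,f):
    c=lambda p:np.r_[p,1]; q=np.cross(np.cross(c(e[0]),c(e[1])),np.cross(c(f[0]),c(f[1])));return q[:2]/q[2]
E
cat > m1.py <<'E'
from m import *
ang=lambda e,z:(lambda a,b:np.degrees(np.arctan2(*(b-a)[1::-1])).round(2))(onz(t,e[0],z),onz(t,e[1],z))
def quad(n,z,pts):
    pts=[C(*p) for p in pts];E=[edge(t,pts[i],pts[(i+1)%4]) for i in range(4)]
    q=np.array([onz(t,inter(E[i-1],E[i]),z)[:2] for i in range(4)])
    dd=np.roll(q,-1,0)-q
    print(n,q.round(1).tolist(),'c',q.mean(0).round(1),'len',np.linalg.norm(dd,axis=1).round(1),'ang',np.degrees(np.arctan2(dd[:,1],dd[:,0])).round(1));return q
quad('scale',45,[(565,437),(582,258),(757,274),(747,453)])
for nm,z,a,b in [('bar front',295,(208,424),(522,431)),('bar inner',295,(250,360),(485,364)),('bar L',295,(208,424),(216,153)),('bar R',295,(522,431),(526,157)),
  ('bin back',85,(37,455),(95,454)),('bin back',85,(37,455),(172,453)),('bin front',55,(42,318),(165,310)),('gripL',70,(96,460),(97,506)),('gripR',70,(119,460),(120,506)),('gripEnd',70,(97,508),(120,508)),
  ('baseplate rear',8,(262,119),(340,121)),('lip',232,(345,264),(395,266)),('chL',300,(343,60),(345,255)),('chR',300,(404,60),(402,255))]:
    e=edge(t,C(*a),C(*b),w=2.5); print(nm,onz(t,e[0],z)[:2].round(1),onz(t,e[1],z)[:2].round(1),'ang',ang(e,z))
print(im[284:302,212:226].max(2).tolist()[::4])
E
python3 m1.py
```

```text
scale [[503.7, -197.7], [694.2, -217.5], [673.2, -409.4], [481.0, -387.9]] c [ 588.  -303.1] len [191.6 193.  193.5 191.5] ang [ -5.9 -96.2 173.6  83.2]
bar front [500.4 148.3] [ 493.5 -131.7] ang -91.42
bar inner [558.1 111.4] [552.8 -99.3] ang -91.44
bar L [500. 150.] [747.6 144.5] ang -1.28
bar R [ 492.8 -131. ] [ 742.7 -137.8] ang -1.54
bin back [482.  358.9] [480.  298.2] ang -91.82
bin back [480.5 358.8] [483.1 217.8] ang -88.98
bin front [629.4 366.2] [635.5 233.4] ang -87.33
gripL [476.  302.1] [427.8 299.8] ang -177.34
gripR [476.  275.5] [427.8 273.4] ang -177.46
gripEnd [425.  298.3] [424.9 274.1] ang -90.17
baseplate rear [864.2 136.3] [861.9  47.9] ang -91.55
lip [655.5  29.8] [654.4 -17.8] ang -91.35
chL [833.   30.4] [652.   18.9] ang -176.36
chR [832.8 -28.9] [651.4 -24. ] ang 178.47
[[219, 155, 96, 94, 96, 98, 91, 76, 75, 84, 117, 132, 138, 149], [217, 152, 100, 96, 96, 98, 92, 82, 79, 84, 118, 133, 134, 148], [221, 171, 103, 91, 98, 98, 90, 85, 76, 81, 112, 127, 131, 146], [220, 168, 105, 98, 97, 98, 94, 83, 77, 82, 107, 126, 127, 142], [231, 232, 232, 233, 233, 232, 234, 234, 234, 233, 231, 230, 232, 235]]
```

Measured so far:
- **Dispenser:** origin about (671, 4), yaw −1.45°. The bar measures 280 × 60 mm, as it should.
- **Scale:** centre (588, −303), yaw −6.2°, with sides of about 192 mm against 190 mm.
- **Bin:** origin about (558, 297), yaw 2.6°, which puts the grip at about (453, 292).

Next I turn the tool to the bin's yaw and go to a point above and behind the grip.

>>> move_arm:
  plan:
    - {"wz": 0.1175}
    - {"wz": 0.1175}
    - {"wz": 0.1175}
    - {"tx": 0.93, "ty": -3.68}
    - {"tx": 0.93, "ty": -3.68}
    - {"tx": 0.93, "ty": -3.68}
    - {"tx": 0.93, "ty": -3.68}
    - {"tx": 0.93, "ty": -3.68}
    - {"tx": 0.93, "ty": -3.68}
    - {"tx": 0.93, "ty": -3.68}
    - {"tx": 0.93, "ty": -3.68}
    - {"tx": 0.93, "ty": -3.68}

```text
schema error: expected keys tx, ty, tz, wx, wy, wz
```

>>> move_arm:
  plan:
    - {"tx": 0.93, "ty": -3.68}
    - {"tx": 0.93, "ty": -3.68}
    - {"tx": 0.93, "ty": -3.68}
    - {"tx": 0.93, "ty": -3.68}
    - {"tx": 0.93, "ty": -3.68}
    - {"tx": 0.93, "ty": -3.68}
    - {"tx": 0.93, "ty": -3.68}
    - {"tx": 0.93, "ty": -3.68}
    - {"tx": 0.93, "ty": -3.68}
    - {"tx": 0.93, "ty": -3.68}
    - {"tx": 0.93, "ty": -3.68}
    - {"tx": 0.93, "ty": -3.68}

```text
schema error: expected keys tx, ty, tz, wx, wy, wz
```

>>> move_arm:
  plan:
    - {"tx": 0.93, "ty": -3.68}
    - {"wy": 0.105}
    - {"wy": 0.105}
    - {"wy": 0.105}
    - {"wy": 0.105}
    - {"wy": 0.105}
    - {"wy": 0.105}
    - {}

```text
schema error: expected keys tx, ty, tz, wx, wy, wz
```

All six keys have to be given in every row.

>>> move_arm:
  plan:
    - {"tx": 0, "ty": 0, "tz": 0, "wx": 0, "wy": 0, "wz": 0.1175}
    - {"tx": 0, "ty": 0, "tz": 0, "wx": 0, "wy": 0, "wz": 0.1175}
    - {"tx": 0, "ty": 0, "tz": 0, "wx": 0, "wy": 0, "wz": 0.1175}
    - {"tx": 0.93, "ty": -3.68, "tz": 0, "wx": 0, "wy": 0, "wz": 0}
    - {"tx": 0.93, "ty": -3.68, "tz": 0, "wx": 0, "wy": 0, "wz": 0}
    - {"tx": 0.93, "ty": -3.68, "tz": 0, "wx": 0, "wy": 0, "wz": 0}
    - {"tx": 0.93, "ty": -3.68, "tz": 0, "wx": 0, "wy": 0, "wz": 0}
    - {"tx": 0.93, "ty": -3.68, "tz": 0, "wx": 0, "wy": 0, "wz": 0}
    - {"tx": 0.93, "ty": -3.68, "tz": 0, "wx": 0, "wy": 0, "wz": 0}
    - {"tx": 0.93, "ty": -3.68, "tz": 0, "wx": 0, "wy": 0, "wz": 0}
    - {"tx": 0.93, "ty": -3.68, "tz": 0, "wx": 0, "wy": 0, "wz": 0}
    - {"tx": 0.93, "ty": -3.68, "tz": 0, "wx": 0, "wy": 0, "wz": 0}

```text
time_s: 1.1
ee_pos: [291.0, -193.6, 213.7]
ee_rot: [-180.0, 0.0, 2.5]
force: [1.3, 0.0, 0.2]
gripper_width: 91.2
gripper_force: 0.0
```

>>> move_arm:
  plan:
    - {"tx": 0.93, "ty": -3.68, "tz": 0, "wx": 0, "wy": 0, "wz": 0}
    - {"tx": 0.93, "ty": -3.68, "tz": 0, "wx": 0, "wy": 0, "wz": 0}
    - {"tx": 0.93, "ty": -3.68, "tz": 0, "wx": 0, "wy": 0, "wz": 0}
    - {"tx": 0.93, "ty": -3.68, "tz": 0, "wx": 0, "wy": 0, "wz": 0}
    - {"tx": 0.93, "ty": -3.68, "tz": 0, "wx": 0, "wy": 0, "wz": 0}
    - {"tx": 0.93, "ty": -3.68, "tz": 0, "wx": 0, "wy": 0, "wz": 0}
    - {"tx": 0.93, "ty": -3.68, "tz": 0, "wx": 0, "wy": 0, "wz": 0}
    - {"tx": 0.93, "ty": -3.68, "tz": 0, "wx": 0, "wy": 0, "wz": 0}
    - {"tx": 0.93, "ty": -3.68, "tz": 0, "wx": 0, "wy": 0, "wz": 0}
    - {"tx": 0.93, "ty": -3.68, "tz": 0, "wx": 0, "wy": 0, "wz": 0}
    - {"tx": 0.93, "ty": -3.68, "tz": 0, "wx": 0, "wy": 0, "wz": 0}
    - {"tx": 0.93, "ty": -3.68, "tz": 0, "wx": 0, "wy": 0, "wz": 0}

```text
time_s: 2.1
ee_pos: [382.5, 252.7, 213.6]
ee_rot: [180.0, 0.0, 2.6]
force: [1.0, -0.0, -0.6]
gripper_width: 91.0
gripper_force: 0.0
```

>>> move_arm:
  plan:
    - {"tx": 0.93, "ty": -3.68, "tz": 0, "wx": 0, "wy": 0, "wz": 0}
    - {"tx": 0, "ty": 0, "tz": 0, "wx": 0, "wy": 0.105, "wz": 0}
    - {"tx": 0, "ty": 0, "tz": 0, "wx": 0, "wy": 0.105, "wz": 0}
    - {"tx": 0, "ty": 0, "tz": 0, "wx": 0, "wy": 0.105, "wz": 0}
    - {"tx": 0, "ty": 0, "tz": 0, "wx": 0, "wy": 0.105, "wz": 0}
    - {"tx": 0, "ty": 0, "tz": 0, "wx": 0, "wy": 0.105, "wz": 0}
    - {"tx": 0, "ty": 0, "tz": 0, "wx": 0, "wy": 0.105, "wz": 0}
    - {"tx": 0, "ty": 0, "tz": 0, "wx": 0, "wy": 0, "wz": 0}

```text
time_s: 2.77
ee_pos: [415.6, 256.2, 236.3]
ee_rot: [-178.4, -32.7, 4.8]
force: [0.3, -0.4, -0.7]
gripper_width: 91.2
gripper_force: 0.0
```

```bash
python3 - <<'E'
from workcell import env, grab_frame
import cv2,pickle
from scipy.spatial.transform import Rotation as R
s=env.state();print({k:s[k].round(1) for k in('qpos','qvel','ee_pos','ee_rot')})
f=grab_frame('wrist');pickle.dump(f,open('w1.pkl','wb'));cv2.imwrite('pics/w1.png',f['color'][:,:,::-1])
V=f['view'];c=-V[:3,:3].T@V[:3,3];M=R.from_euler('xyz',s['ee_rot'],degrees=True).as_matrix()
print('cam in tool',(M.T@(c-s['ee_pos'])).round(0), 'axis',(M.T@-V[2,:3]).round(2))
E
```

```text
{'qpos': array([ 42.5,  -2.8, 120. , -29.5,  38.9, 146.5]), 'qvel': array([ 0.5,  2.8, -3.8,  5.2,  3.1,  0.1]), 'ee_pos': array([415.6, 256.2, 236.3]), 'ee_rot': array([-178.4,  -32.7,    4.8])}
cam in tool [  82.    0. -172.] axis [-0.29  0.    0.96]
```

View pics/w1.png

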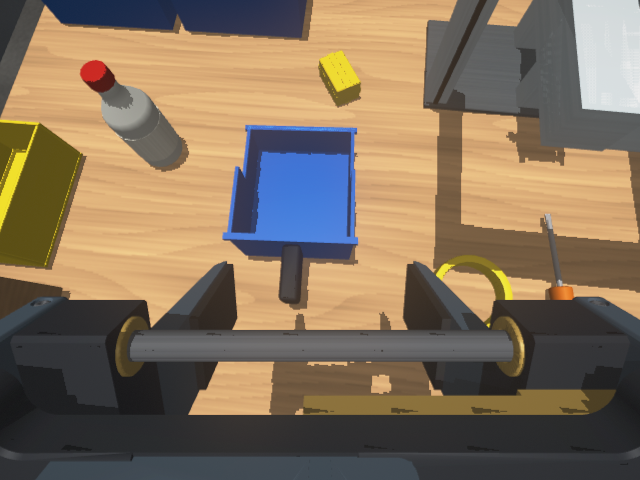

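The wrist view shows the bin with its grip at (290,247–300) between the fingers. The last joint is at its limit, so I take the half-turn grasp instead, which also moves the camera to the side away from the lamp.

```bash
python3 - <<'E'
from m import *
f=pickle.load(open('w1.pkl','rb'))
for n,p,z in [('backL',(226,236),85),('backR',(357,241),85),('frontL',(247,127),55),('frontR',(356,129),55),('gripL0',(283,248),70),('gripR0',(301,248),70),('gripL1',(280,298),70),('gripR1',(300,299),70)]:
    print(n,onz(f,p,z).round(1))
for nm,a,b in [('base front',(258,248),(340,250)),('base rear',(262,119),(340,121))]:
    e=edge(t,C(*a),C(*b),w=2.5); print(nm,onz(t,e[0],8)[:2].round(1),onz(t,e[1],8)[:2].round(1))
E
```

```text
backL [478.5 361.5  85. ]
backR [485.7 228.   85. ]
frontL [624.9 369.5  55. ]
frontR [633.5 237.2  55. ]
gripL0 [474.9 304.   70. ]
gripR0 [476.7 285.1  70. ]
gripL1 [422.9 300.3  70. ]
gripR1 [423.9 280.   70. ]
base front [712.7 139.3] [711.1  47.4]
base rear [864.2 136.3] [861.9  47.9]
```

>>> move_arm:
  plan:
    - {"tx": 0, "ty": 0, "tz": 0, "wx": 0, "wy": 0, "wz": -0.125}
    - {"tx": 0, "ty": 0, "tz": 0, "wx": 0, "wy": 0, "wz": -0.125}
    - {"tx": 0, "ty": 0, "tz": 0, "wx": 0, "wy": 0, "wz": -0.125}
    - {"tx": 0, "ty": 0, "tz": 0, "wx": 0, "wy": 0, "wz": -0.125}
    - {"tx": 0, "ty": 0, "tz": 0, "wx": 0, "wy": 0, "wz": -0.125}
    - {"tx": 0, "ty": 0, "tz": 0, "wx": 0, "wy": 0, "wz": -0.125}
    - {"tx": 0, "ty": 0, "tz": 0, "wx": 0, "wy": 0, "wz": -0.125}
    - {"tx": 0, "ty": 0, "tz": 0, "wx": 0, "wy": 0, "wz": -0.125}
    - {"tx": 0, "ty": 0, "tz": 0, "wx": 0, "wy": 0, "wz": -0.125}
    - {"tx": 0, "ty": 0, "tz": 0, "wx": 0, "wy": 0, "wz": -0.125}
    - {"tx": 0, "ty": 0, "tz": 0, "wx": 0, "wy": 0, "wz": -0.125}
    - {"tx": 0, "ty": 0, "tz": 0, "wx": 0, "wy": 0, "wz": -0.125}

```text
time_s: 3.82
ee_pos: [417.5, 259.4, 236.2]
ee_rot: [147.6, -3.4, 92.5]
force: [-1.0, 1.2, -0.8]
gripper_width: 90.8
gripper_force: 0.0
```

>>> move_arm:
  plan:
    - {"tx": 0, "ty": 0, "tz": 0, "wx": 0, "wy": 0, "wz": -0.125}
    - {"tx": 0, "ty": 0, "tz": 0, "wx": 0, "wy": 0, "wz": -0.125}
    - {"tx": 0, "ty": 0, "tz": 0, "wx": 0, "wy": 0, "wz": -0.125}
    - {"tx": 0, "ty": 0, "tz": 0, "wx": 0, "wy": 0, "wz": -0.125}
    - {"tx": 0, "ty": 0, "tz": 0, "wx": 0, "wy": 0, "wz": -0.125}
    - {"tx": 0, "ty": 0, "tz": 0, "wx": 0, "wy": 0, "wz": -0.125}
    - {"tx": 0, "ty": 0, "tz": 0, "wx": 0, "wy": 0, "wz": -0.125}
    - {"tx": 0, "ty": 0, "tz": 0, "wx": 0, "wy": 0, "wz": -0.125}
    - {"tx": 0, "ty": 0, "tz": 0, "wx": 0, "wy": 0, "wz": -0.125}
    - {"tx": 0, "ty": 0, "tz": 0, "wx": 0, "wy": 0, "wz": -0.125}
    - {"tx": 0, "ty": 0, "tz": 0, "wx": 0, "wy": 0, "wz": -0.125}
    - {"tx": 0, "ty": 0, "tz": 0, "wx": 0, "wy": 0, "wz": -0.125}

```text
time_s: 4.82
ee_pos: [417.5, 259.4, 236.2]
ee_rot: [173.4, 32.0, 175.5]
force: [-0.2, -0.1, 0.0]
gripper_width: 91.3
gripper_force: 0.0
```

```bash
cat > go.py <<'E'
import sys,numpy as np
from workcell import env
from scipy.spatial.transform import Rotation as R
def tgt(yaw,tilt):
    a,b=np.radians([yaw,tilt]);u=np.array([np.cos(a),np.sin(a),0]);z=u*np.sin(b)-[0,0,np.cos(b)];y=np.array([-np.sin(a),np.cos(a),0])
    return np.c_[np.cross(y,z),y,z]
def go(G,yaw,tilt,say=''):   # grasp point world, yaw, tilt
    s=env.state();M=R.from_euler('xyz',s['ee_rot'],degrees=True).as_matrix();T=tgt(yaw,tilt)
    w=R.from_matrix(M.T@T).as_rotvec();p=np.array(G)+19*T[:,2];d=T.T@(p-s['ee_pos'])/10
    print(say,'turn',w.round(3),'then shift cm',d.round(2),'|',np.linalg.norm(d).round(1))
def grasp():
    s=env.state();M=R.from_euler('xyz',s['ee_rot'],degrees=True).as_matrix();z=M[:,2]
    print('t',round(s['time_s'],2),'G',(s['ee_pos']-19*z).round(1),'yaw',np.degrees(np.arctan2(z[1],z[0])).round(2),'tilt',np.degrees(np.arctan2(np.hypot(z[0],z[1]),-z[2])).round(2),'roll',np.degrees(np.arcsin(M[2,1])).round(2),'F',s['force'].round(1),'q',s['qpos'].round(0),'w',round(s['gripper_width'],1),round(s['gripper_force'],1))
E
python3 - <<'E'
from go import *
grasp();T=tgt(3,36);G=np.array([449.6,292.1,50])
go(G-110*T[:,2],3,36,'pre')
E
```

```text
t 4.82 G [407.4 258.  252.3] yaw 7.81 tilt 32.57 roll 5.58 F [-0.2 -0.1  0. ] q [ 43.  -2. 120. -29.  39. -26.] w 91.3 0.0
pre turn [ 0.042 -0.064 -0.112] then shift cm [8.22 3.09 7.95] | 11.8
```

>>> move_arm:
  plan:
    - {"tx": 0, "ty": 0, "tz": 0, "wx": 0.021, "wy": -0.032, "wz": -0.056}
    - {"tx": 0, "ty": 0, "tz": 0, "wx": 0.021, "wy": -0.032, "wz": -0.056}
    - {"tx": 2.05, "ty": 0.77, "tz": 2.0, "wx": 0, "wy": 0, "wz": 0}
    - {"tx": 2.05, "ty": 0.77, "tz": 2.0, "wx": 0, "wy": 0, "wz": 0}
    - {"tx": 2.05, "ty": 0.77, "tz": 2.0, "wx": 0, "wy": 0, "wz": 0}
    - {"tx": 2.05, "ty": 0.77, "tz": 2.0, "wx": 0, "wy": 0, "wz": 0}
    - {"tx": 0, "ty": 0, "tz": 0, "wx": 0, "wy": 0, "wz": 0}
    - {"tx": 0, "ty": 0, "tz": 0, "wx": 0, "wy": 0, "wz": 0}

```text
time_s: 5.48
ee_pos: [396.5, 289.0, 122.6]
ee_rot: [-179.9, 36.0, -177.2]
force: [-0.0, 0.1, 1.1]
gripper_width: 91.2
gripper_force: 0.0
```

```bash
python3 - <<'E'
from go import *
grasp();go([449.6,292.1,50],3,36,'grasp')
E
```

```text
t 5.48 G [385.4 288.4 138. ] yaw 2.7 tilt 35.95 roll -0.06 F [-0.   0.1  1.1] q [ 53.   9. 130. -61.  31.  11.] w 91.2 0.0
grasp turn [-0.003 -0.001 -0.003] then shift cm [-0.03  0.04 10.9 ] | 10.9
```

>>> move_arm:
  plan:
    - {"tx": 0, "ty": 0, "tz": 1.8, "wx": 0, "wy": 0, "wz": 0}
    - {"tx": 0, "ty": 0, "tz": 1.8, "wx": 0, "wy": 0, "wz": 0}
    - {"tx": 0, "ty": 0, "tz": 1.8, "wx": 0, "wy": 0, "wz": 0}
    - {"tx": 0, "ty": 0, "tz": 1.8, "wx": 0, "wy": 0, "wz": 0}
    - {"tx": 0, "ty": 0.04, "tz": 1.3, "wx": 0, "wy": 0, "wz": 0}
    - {"tx": 0, "ty": 0, "tz": 1.2, "wx": 0, "wy": 0, "wz": 0}
    - {"tx": 0, "ty": 0, "tz": 1.2, "wx": 0, "wy": 0, "wz": 0}
    - {"tx": 0, "ty": 0, "tz": 0, "wx": 0, "wy": 0, "wz": 0}
    - {"tx": 0, "ty": 0, "tz": 0, "wx": 0, "wy": 0, "wz": 0}

```text
time_s: 6.23
ee_pos: [461.4, 299.6, 54.0]
ee_rot: [-179.4, 34.6, -177.4]
force: [-0.2, -0.1, -0.8]
gripper_width: 91.5
gripper_force: 0.0
```

```bash
python3 - <<'E'
from go import *
from h import *
from workcell import grab_frame
grasp();go([449.6,292.1,50],3,36,'grasp')
f=grab_frame('side');g=grab_frame('wrist');a=f['color'][260:400,180:340,::-1];a=cv2.resize(a,(400,350),interpolation=cv2.INTER_CUBIC);b=cv2.resize(g['color'][:,:,::-1],(400,300));b=cv2.copyMakeBorder(b,0,50,0,0,0)
cv2.imwrite('pics/g1.png',np.hstack([a,b]))
E
```

```text
t 6.23 G [450.7 299.3  69.6] yaw 1.57 tilt 34.58 roll -0.46 F [-0.2 -0.1 -0.8] q [ 46.  20. 128. -77.  24.  24.] w 91.5 0.0
grasp turn [-0.014 -0.025 -0.006] then shift cm [ 1.22 -0.69  1.51] | 2.1
```

View pics/g1.png

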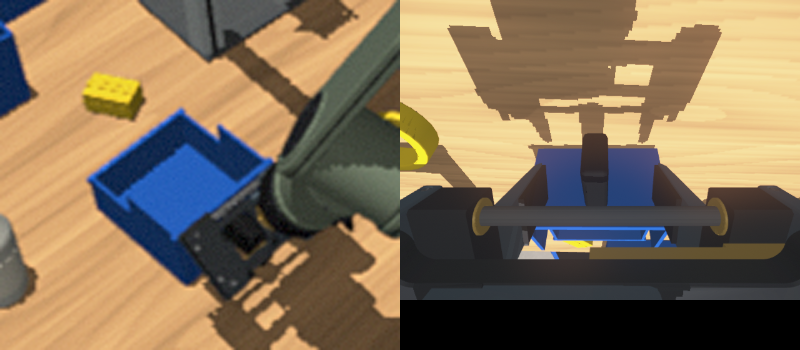

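The picture shows the fingers straddling the grip, and nothing has been touched. Joint 4 is at its limit because this lean is out of the arm's plane, so I reduce the lean to 30°.

```bash
python3 - <<'E'
from go import *
go([449.6,292.1,70],3,30,'above');go([449.6,292.1,50],3,30,'grasp')
E
```

```text
above turn [-0.014  0.079 -0.006] then shift cm [ 0.19 -0.67 -0.06] | 0.7
grasp turn [-0.014  0.079 -0.006] then shift cm [ 1.19 -0.67  1.67] | 2.2
```

>>> move_arm:
  plan:
    - {"tx": 0, "ty": 0, "tz": 0, "wx": -0.014, "wy": 0.079, "wz": -0.006}
    - {"tx": 0.2, "ty": -0.67, "tz": 0, "wx": 0, "wy": 0, "wz": 0}
    - {"tx": 0, "ty": 0, "tz": 0, "wx": 0, "wy": 0, "wz": 0}

```text
time_s: 6.58
ee_pos: [458.9, 289.7, 52.2]
ee_rot: [-179.4, 32.0, -177.3]
force: [0.1, -0.1, -0.1]
gripper_width: 91.1
gripper_force: 0.0
```

```bash
python3 - <<'E'
from go import *
grasp();go([449.6,292.1,50],3,30,'grasp')
E
```

```text
t 6.58 G [448.8 289.4  68.3] yaw 1.57 tilt 32.05 roll -0.52 F [ 0.1 -0.1 -0.1] q [ 44.  19. 128. -69.  22.  14.] w 91.1 0.0
grasp turn [-0.013  0.036 -0.004] then shift cm [0.9  0.29 1.64] | 1.9
```

>>> move_arm:
  plan:
    - {"tx": 0, "ty": 0, "tz": 0, "wx": -0.006, "wy": 0.018, "wz": -0.002}
    - {"tx": 0, "ty": 0, "tz": 0, "wx": -0.007, "wy": 0.018, "wz": -0.002}
    - {"tx": 0.22, "ty": 0.07, "tz": 0.41, "wx": 0, "wy": 0, "wz": 0}
    - {"tx": 0.22, "ty": 0.07, "tz": 0.41, "wx": 0, "wy": 0, "wz": 0}
    - {"tx": 0.22, "ty": 0.07, "tz": 0.41, "wx": 0, "wy": 0, "wz": 0}
    - {"tx": 0.22, "ty": 0.07, "tz": 0.41, "wx": 0, "wy": 0, "wz": 0}
    - {"tx": 0, "ty": 0, "tz": 0, "wx": 0, "wy": 0, "wz": 0}

```text
time_s: 7.17
ee_pos: [458.7, 293.2, 32.5]
ee_rot: [-179.9, 29.9, -176.8]
force: [0.4, -0.7, 0.3]
gripper_width: 91.5
gripper_force: 0.0
```

```bash
python3 - <<'E'
from go import *
grasp();go([449.6,292.1,50],3,30,'grasp')
E
```

```text
t 7.17 G [449.3 292.7  48.9] yaw 2.98 tilt 29.87 roll -0.08 F [ 0.4 -0.7  0.3] q [ 43.  21. 128. -69.  20.  13.] w 91.5 0.0
grasp turn [-0.    -0.002  0.002] then shift cm [-0.08 -0.06 -0.08] | 0.1
```

>>> move_arm:
  plan:
    - {"tx": 0, "ty": 0, "tz": 0, "wx": 0, "wy": 0, "wz": 0}
    - {"tx": 0, "ty": 0, "tz": 0, "wx": 0, "wy": 0, "wz": 0}
    - {"tx": 0, "ty": 0, "tz": 0, "wx": 0, "wy": 0, "wz": 0}
    - {"tx": 0, "ty": 0, "tz": 0, "wx": 0, "wy": 0, "wz": 0}
    - {"tx": 0, "ty": 0, "tz": 0, "wx": 0, "wy": 0, "wz": 0}
    - {"tx": 0, "ty": 0, "tz": 0, "wx": 0, "wy": 0, "wz": 0}
    - {"tx": 0, "ty": 0, "tz": 0, "wx": 0, "wy": 0, "wz": 0}
    - {"tx": 0, "ty": 0, "tz": 0, "wx": 0, "wy": 0, "wz": 0}
    - {"tx": 0, "ty": 0, "tz": 0, "wx": 0, "wy": 0, "wz": 0}
  gripper: 1.0
  force: 55

```text
time_s: 7.92
ee_pos: [459.6, 293.8, 33.3]
ee_rot: [180.0, 29.9, -176.9]
force: [0.2, -0.1, 0.5]
gripper_width: 34.3
gripper_force: 0.0
```

```bash
python3 - <<'E'
from go import *
grasp();c=np.radians(-1.45)
go([449.6,292.1,115],3,30,'lift')
def dp(x,y): return np.array([671+x*np.cos(c)-y*np.sin(c),4+x*np.sin(c)+y*np.cos(c)])
print(dp(-108-115,0),dp(-156,0))
E
```

```text
t 7.92 G [450.2 293.3  49.8] yaw 3.11 tilt 29.91 roll 0.01 F [ 0.2 -0.1  0.5] q [ 43.  21. 128. -69.  20.  13.] w 34.3 0.0
lift turn [ 0.001 -0.002  0.001] then shift cm [-3.21 -0.12 -5.68] | 6.5
[448.07140727   9.64291975] [515.04995307   7.94751337]
```

Still closing, so I wait a little longer.

>>> move_arm:
  plan:
    - {"tx": 0, "ty": 0, "tz": 0, "wx": 0, "wy": 0, "wz": 0}
    - {"tx": 0, "ty": 0, "tz": 0, "wx": 0, "wy": 0, "wz": 0}
    - {"tx": 0, "ty": 0, "tz": 0, "wx": 0, "wy": 0, "wz": 0}
    - {"tx": 0, "ty": 0, "tz": 0, "wx": 0, "wy": 0, "wz": 0}

```text
time_s: 8.25
ee_pos: [459.6, 294.0, 33.3]
ee_rot: [180.0, 29.9, -176.9]
force: [0.4, 1.0, 0.6]
gripper_width: 19.5
gripper_force: 55.0
```

>>> move_arm:
  plan:
    - {"tx": -0.3, "ty": 0, "tz": -0.52, "wx": 0, "wy": 0, "wz": 0}
    - {"tx": -0.5, "ty": 0, "tz": -0.87, "wx": 0, "wy": 0, "wz": 0}
    - {"tx": -0.6, "ty": 0, "tz": -1.04, "wx": 0, "wy": 0, "wz": 0}
    - {"tx": -0.6, "ty": 0, "tz": -1.04, "wx": 0, "wy": 0, "wz": 0}
    - {"tx": -0.6, "ty": 0, "tz": -1.04, "wx": 0, "wy": 0, "wz": 0}
    - {"tx": -0.4, "ty": 0, "tz": -0.69, "wx": 0, "wy": 0, "wz": 0}
    - {"tx": -0.25, "ty": 0, "tz": -0.43, "wx": 0, "wy": 0, "wz": 0}
    - {"tx": 0, "ty": 0, "tz": 0, "wx": 0, "wy": 0, "wz": 0}

```text
time_s: 8.92
ee_pos: [459.9, 294.0, 99.1]
ee_rot: [179.9, 30.0, -177.0]
force: [0.8, 1.1, -0.9]
gripper_width: 20.1
gripper_force: 55.0
```

```bash
python3 - <<'E'
from go import *
grasp()
go([448,10,115],-1.45,30,'lateral')
E
```

```text
t 8.92 G [450.5 293.5 115.6] yaw 3.18 tilt 29.97 roll 0.07 F [ 0.8  1.1 -0.9] q [ 43.  14. 123. -46.  26. -11.] w 20.1 55.0
lateral turn [ 0.04  -0.001  0.068] then shift cm [ -0.38 -28.42   0.29] | 28.4
```

>>> move_arm:
  plan:
    - {"tx": 0, "ty": 0, "tz": 0, "wx": 0.02, "wy": 0, "wz": 0.034}
    - {"tx": 0, "ty": 0, "tz": 0, "wx": 0.02, "wy": 0, "wz": 0.034}
    - {"tx": -0.04, "ty": -1.5, "tz": 0.03, "wx": 0, "wy": 0, "wz": 0}
    - {"tx": -0.04, "ty": -2.8, "tz": 0.03, "wx": 0, "wy": 0, "wz": 0}
    - {"tx": -0.04, "ty": -3.2, "tz": 0.03, "wx": 0, "wy": 0, "wz": 0}
    - {"tx": -0.04, "ty": -3.3, "tz": 0.03, "wx": 0, "wy": 0, "wz": 0}
    - {"tx": -0.04, "ty": -3.4, "tz": 0.03, "wx": 0, "wy": 0, "wz": 0}
    - {"tx": -0.04, "ty": -3.4, "tz": 0.03, "wx": 0, "wy": 0, "wz": 0}
    - {"tx": -0.04, "ty": -3.3, "tz": 0.03, "wx": 0, "wy": 0, "wz": 0}
    - {"tx": -0.04, "ty": -3.2, "tz": 0.03, "wx": 0, "wy": 0, "wz": 0}
    - {"tx": -0.04, "ty": -2.7, "tz": 0.03, "wx": 0, "wy": 0, "wz": 0}
    - {"tx": -0.04, "ty": -1.6, "tz": 0.03, "wx": 0, "wy": 0, "wz": 0}

```text
time_s: 9.92
ee_pos: [456.1, 26.6, 96.3]
ee_rot: [-180.0, 29.6, 178.5]
force: [-0.1, 0.8, -1.8]
gripper_width: 19.6
gripper_force: 55.0
```

```bash
python3 - <<'E'
from go import *
from m import *
from workcell import grab_frame
grasp();c=np.radians(-1.45)
def dp(x,y,z): return [671+x*np.cos(c)-y*np.sin(c),4+x*np.sin(c)+y*np.cos(c),z]
go(dp(-223,0,115),-1.45,30,'lat')
f=grab_frame('side');n=grab_frame('top');pickle.dump((f,n),open('f2.pkl','wb'))
a=cv2.resize(f['color'][160:340,230:430,::-1],(400,360),interpolation=cv2.INTER_CUBIC);b=cv2.resize(n['color'][160:340,220:420,::-1],(400,360),interpolation=cv2.INTER_CUBIC)
cv2.imwrite('pics/g2.png',np.hstack([a,b]))
E
```

```text
t 9.92 G [446.8  26.8 112.9] yaw -1.53 tilt 29.56 roll -0.03 F [-0.1  0.8 -1.8] q [  4.   5. 136. -16.  10. -69.] w 19.6 55.0
lat turn [-0.001 -0.008 -0.   ] then shift cm [-0.27 -1.71 -0.1 ] | 1.7
```

View pics/g2.png

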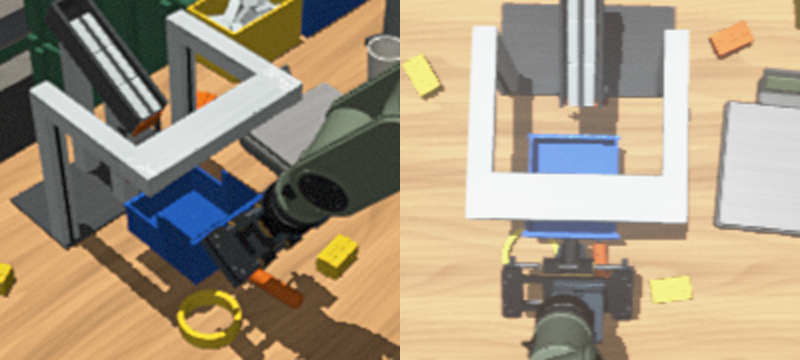

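The picture shows the bin held, apparently level, with its rear half under the bar. The front rim is at crop (530–620, 135), still short of the plate. I'll check the rim against expectation.

```bash
python3 - <<'E'
from m import *
f,n=pickle.load(open('f2.pkl','rb'))
c=lambda u,v:np.array([220+(u+.5)/2-.5,160+(v+.5)/2-.5])
e=edge(n,c(132,136),c(218,134),w=2.5);l=edge(n,c(130,138),c(130,168),w=2);r=edge(n,c(219,136),c(219,166),w=2)
L,Rr=inter(e,l),inter(e,r)
for z in (115,121,127): print(z,onz(n,L,z).round(1),onz(n,Rr,z).round(1))
# side view: predict rim corners of bin to compare
import math
cy=np.radians(-1.5);u=np.array([math.cos(cy),math.sin(cy),0]);v=np.array([-u[1],u[0],0]);O=np.array([446.8,26.8,0])+108*u+[0,0,63]
for nm,x,y,z in[('fL',75,65,55),('fR',75,-65,55),('bL',-75,65,85),('bR',-75,-65,85)]:
    P=O+x*u+y*v+[0,0,z];a=proj(f,P);b=proj(n,P);print(nm,P.round(0),'side crop',((a-[230,160])*2).round(1),'top crop',((b-[220,160])*2).round(1))
E
```

```text
115 [629.3  83.1 115. ] [633.3 -46.5 115. ]
121 [628.5  82.5 121. ] [632.4 -46.5 121. ]
127 [627.6  82.  127. ] [631.5 -46.4 127. ]
fL [631.  87. 118.] side crop [124.2 202.6] top crop [126.7 134.7]
fR [628. -43. 118.] side crop [190.6 160.7] top crop [215.  136.6]
bL [481.  91. 148.] side crop [193.5 243. ] top crop [121.3 236. ]
bR [478. -39. 148.] side crop [261.6 196.5] top crop [212.7 238.1]
```

```bash
cat > chk.py <<'E'
from go import *
from m import *
from workcell import grab_frame
c=np.radians(-1.45)
def dp(x,y,z): return [671+x*np.cos(c)-y*np.sin(c),4+x*np.sin(c)+y*np.cos(c),z]
E
python3 - <<'E'
from chk import *
grasp();go(dp(-223,0,116),-1.45,30,'lat')
n=grab_frame('top');c=lambda u,v:np.array([220+(u+.5)/2-.5,160+(v+.5)/2-.5])
hsv=cv2.cvtColor(n['color'],cv2.COLOR_RGB2HSV);m=cv2.inRange(hsv,(105,120,50),(125,255,255))[215:285,270:345]
print('\n'.join(''.join('#' if v else '.' for v in r) for r in m[::2]))
E
```

```text
t 10.02 G [446.8  26.5 112.8] yaw -1.64 tilt 29.54 roll 0.01 F [-0.7 -0.6 -0.8] q [  4.   5. 136. -16.  10. -69.] w 19.9 55.0
lat turn [-0.002 -0.008 -0.003] then shift cm [-0.32 -1.68 -0.19] | 1.7
...........................................................................
...........................................................................
...........................................................................
...........................................................................
...........................................................................
...........................................................................
...........................................................................
......................................................####.................
...........................................................................
...................##.#.#.##.######.#####################..................
...................##.#..#######..##.######.#############..................
...................#.....##...#########.##################........
[... 1057 characters left out ...]
................
...........................................................................
...........................................................................
...........................................................................
...........................................................................
...........................................................................
...............###..#......#.#.##....###.#.....#.##.###.#..................
...........................................................................
...........................................................................
...........................................................................
```

>>> move_arm:
  plan:
    - {"tx": -0.1, "ty": -0.56, "tz": -0.06, "wx": -0.001, "wy": -0.004, "wz": -0.001}
    - {"tx": -0.1, "ty": -0.56, "tz": -0.06, "wx": -0.001, "wy": -0.004, "wz": -0.001}
    - {"tx": -0.12, "ty": -0.56, "tz": -0.07, "wx": 0, "wy": 0, "wz": 0}
    - {"tx": -0.6, "ty": 0, "tz": 0.35, "wx": 0, "wy": 0, "wz": 0}
    - {"tx": -0.9, "ty": 0, "tz": 0.52, "wx": 0, "wy": 0, "wz": 0}
    - {"tx": -0.9, "ty": 0, "tz": 0.52, "wx": 0, "wy": 0, "wz": 0}
    - {"tx": -0.6, "ty": 0, "tz": 0.35, "wx": 0, "wy": 0, "wz": 0}
    - {"tx": 0, "ty": 0, "tz": 0, "wx": 0, "wy": 0, "wz": 0}
    - {"tx": 0, "ty": 0, "tz": 0, "wx": 0, "wy": 0, "wz": 0}

```text
time_s: 10.82
ee_pos: [493.9, 11.1, 100.2]
ee_rot: [179.9, 30.1, 178.8]
force: [0.2, -0.5, -0.3]
gripper_width: 19.8
gripper_force: 55.0
```

```bash
python3 - <<'E'
from chk import *
grasp();go(dp(-153,0,115),-1.45,30,'final(-45)')
f=grab_frame('side');n=grab_frame('top');pickle.dump((f,n),open('f3.pkl','wb'))
a=cv2.resize(f['color'][210:310,270:370,::-1],(400,400),interpolation=cv2.INTER_CUBIC);b=cv2.resize(n['color'][185:285,260:360,::-1],(400,400),interpolation=cv2.INTER_CUBIC)
cv2.imwrite('pics/g3.png',np.hstack([a,b]))
E
```

```text
t 10.82 G [484.4  11.3 116.6] yaw -1.11 tilt 30.12 roll 0.05 F [ 0.2 -0.5 -0.3] q [  1.   8. 133.  -5.  10. -84.] w 19.8 55.0
final(-45) turn [0.003 0.002 0.003] then shift cm [-2.84 -0.26  1.83] | 3.4
```

View pics/g3.png

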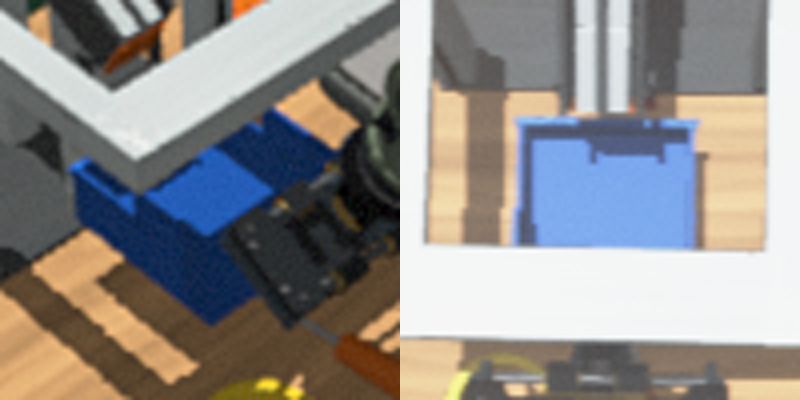

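The bin is square and centred under the chute, with its front rim at crop y≈121 from x 517 to 697. It is about 10 mm short of the plate, so I push in to disp x −45 and hold.

>>> move_arm:
  plan:
    - {"tx": -0.5, "ty": -0.13, "tz": 0.33, "wx": 0.003, "wy": 0.002, "wz": 0.003}
    - {"tx": -0.6, "ty": -0.13, "tz": 0.38, "wx": 0, "wy": 0, "wz": 0}
    - {"tx": -0.6, "ty": 0, "tz": 0.38, "wx": 0, "wy": 0, "wz": 0}
    - {"tx": -0.6, "ty": 0, "tz": 0.38, "wx": 0, "wy": 0, "wz": 0}
    - {"tx": -0.54, "ty": 0, "tz": 0.36, "wx": 0, "wy": 0, "wz": 0}
    - {"tx": 0, "ty": 0, "tz": 0, "wx": 0, "wy": 0, "wz": 0}
    - {"tx": 0, "ty": 0, "tz": 0, "wx": 0, "wy": 0, "wz": 0}
    - {"tx": 0, "ty": 0, "tz": 0, "wx": 0, "wy": 0, "wz": 0}
    - {"tx": 0, "ty": 0, "tz": 0, "wx": 0, "wy": 0, "wz": 0}
    - {"tx": 0, "ty": 0, "tz": 0, "wx": 0, "wy": 0, "wz": 0}

```text
time_s: 11.75
ee_pos: [526.2, 7.3, 98.4]
ee_rot: [-180.0, 29.9, 178.5]
force: [-1.9, 0.3, -2.4]
gripper_width: 20.0
gripper_force: 55.0
```

```bash
python3 - <<'E'
from chk import *
grasp();go(dp(-153,0,115),-1.45,30,'final(-45)')
n=grab_frame('top');o=pickle.load(open('f3.pkl','rb'))[1]
for nm,k in(('before',o),('now',n)):   # brightness down the chute centre line
    print(nm,k['color'][130:260:3,309:314].mean((1,2)).astype(int).tolist())
E
```

```text
t 11.75 G [516.8   7.6 114.8] yaw -1.48 tilt 29.93 roll -0.01 F [-1.9  0.3 -2.4] q [  0.  10. 129.  -4.  11. -85.] w 20.0 55.0
final(-45) turn [-0.    -0.001 -0.   ] then shift cm [-0.12  0.03  0.05] | 0.1
before [73, 85, 72, 70, 77, 146, 161, 159, 160, 158, 158, 159, 158, 159, 161, 161, 161, 162, 160, 164, 164, 168, 168, 168, 167, 167, 167, 167, 112, 88, 102, 129, 174, 177, 178, 178, 178, 178, 178, 234, 245, 245, 245, 245]
now [74, 85, 71, 68, 75, 106, 106, 106, 107, 107, 109, 109, 109, 108, 110, 109, 110, 110, 108, 109, 110, 109, 111, 111, 113, 151, 176, 165, 165, 165, 165, 166, 165, 108, 163, 161, 161, 146, 168, 235, 245, 245, 245, 245]
```

The chute now reads empty along its whole length. I hold a little longer, then look.

>>> move_arm:
  plan:
    - {"tx": 0, "ty": 0, "tz": 0, "wx": 0, "wy": 0, "wz": 0}
    - {"tx": 0, "ty": 0, "tz": 0, "wx": 0, "wy": 0, "wz": 0}
    - {"tx": 0, "ty": 0, "tz": 0, "wx": 0, "wy": 0, "wz": 0}
    - {"tx": 0, "ty": 0, "tz": 0, "wx": 0, "wy": 0, "wz": 0}
    - {"tx": 0, "ty": 0, "tz": 0, "wx": 0, "wy": 0, "wz": 0}
    - {"tx": 0, "ty": 0, "tz": 0, "wx": 0, "wy": 0, "wz": 0}
    - {"tx": 0, "ty": 0, "tz": 0, "wx": 0, "wy": 0, "wz": 0}
    - {"tx": 0, "ty": 0, "tz": 0, "wx": 0, "wy": 0, "wz": 0}
    - {"tx": 0, "ty": 0, "tz": 0, "wx": 0, "wy": 0, "wz": 0}

```text
time_s: 12.55
ee_pos: [527.2, 7.4, 99.0]
ee_rot: [-180.0, 30.0, 178.5]
force: [-0.9, 0.6, -4.2]
gripper_width: 19.7
gripper_force: 55.0
```

```bash
python3 - <<'E'
from chk import *
grasp()
f=grab_frame('side');n=grab_frame('top');pickle.dump((f,n),open('f4.pkl','wb'))
a=cv2.resize(f['color'][160:310,240:390,::-1],(400,400),interpolation=cv2.INTER_CUBIC);b=cv2.resize(n['color'][130:280,240:390,::-1],(400,400),interpolation=cv2.INTER_CUBIC)
cv2.imwrite('pics/g4.png',np.hstack([a,b]))
E
```

```text
t 12.55 G [517.7   7.6 115.4] yaw -1.47 tilt 30.05 roll -0.01 F [-0.9  0.6 -4.2] q [  0.  10. 129.  -4.  11. -85.] w 19.7 55.0
```

View pics/g4.png

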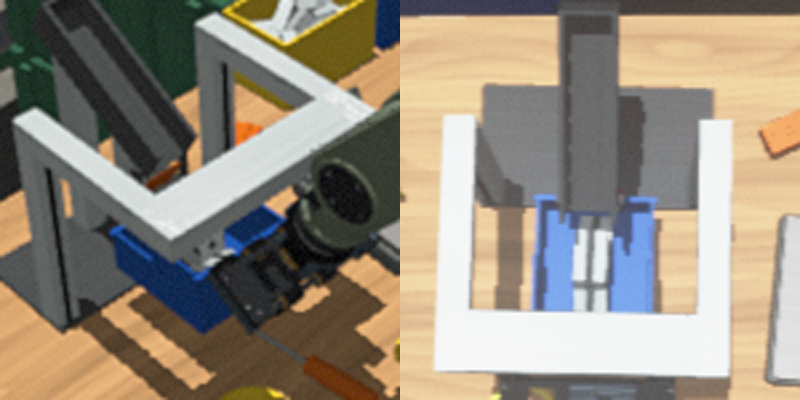

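The chute is empty and the pieces are in the bin: two are visible at crop (590,265) and (585,300), and another shows behind the bar. I retreat slowly along the dispenser's −x.

>>> move_arm:
  plan:
    - {"tx": 0.3, "ty": 0, "tz": -0.17, "wx": 0, "wy": 0, "wz": 0}
    - {"tx": 0.5, "ty": 0, "tz": -0.29, "wx": 0, "wy": 0, "wz": 0}
    - {"tx": 0.6, "ty": 0, "tz": -0.35, "wx": 0, "wy": 0, "wz": 0}
    - {"tx": 0.7, "ty": 0, "tz": -0.4, "wx": 0, "wy": 0, "wz": 0}
    - {"tx": 0.7, "ty": 0, "tz": -0.4, "wx": 0, "wy": 0, "wz": 0}
    - {"tx": 0.7, "ty": 0, "tz": -0.4, "wx": 0, "wy": 0, "wz": 0}
    - {"tx": 0.7, "ty": 0, "tz": -0.4, "wx": 0, "wy": 0, "wz": 0}
    - {"tx": 0.6, "ty": 0, "tz": -0.35, "wx": 0, "wy": 0, "wz": 0}
    - {"tx": 0.5, "ty": 0, "tz": -0.29, "wx": 0, "wy": 0, "wz": 0}
    - {"tx": 0.3, "ty": 0, "tz": -0.17, "wx": 0, "wy": 0, "wz": 0}
    - {"tx": 0, "ty": 0, "tz": 0, "wx": 0, "wy": 0, "wz": 0}

```text
time_s: 13.57
ee_pos: [461.7, 9.0, 98.7]
ee_rot: [-180.0, 30.0, 178.6]
force: [-0.1, 0.4, -2.4]
gripper_width: 19.7
gripper_force: 55.0
```

```bash
python3 - <<'E'
from chk import *
grasp()
f=grab_frame('side');n=grab_frame('top')
hsv=cv2.cvtColor(n['color'],cv2.COLOR_RGB2HSV)
go([470,-130,118],-10,30,'mid');go([486.5,-266,118],-20,30,'hover')
E
```

```text
t 13.57 G [452.2   9.3 115.1] yaw -1.47 tilt 30.02 roll -0.01 F [-0.1  0.4 -2.4] q [  0.   5. 136.  -6.   9. -83.] w 19.7 55.0
mid turn [0.075 0.002 0.129] then shift cm [ -3.63 -13.57   1.82] | 14.2
hover turn [0.162 0.002 0.28 ] then shift cm [-11.   -25.04   6.07] | 28.0
```

>>> move_arm:
  plan:
    - {"tx": -0.15, "ty": -0.6, "tz": 0.05, "wx": 0.004, "wy": 0, "wz": 0.008}
    - {"tx": -0.25, "ty": -1.1, "tz": 0.1, "wx": 0.007, "wy": 0, "wz": 0.012}
    - {"tx": -0.3, "ty": -1.6, "tz": 0.15, "wx": 0.008, "wy": 0, "wz": 0.014}
    - {"tx": -0.35, "ty": -1.8, "tz": 0.16, "wx": 0.009, "wy": 0, "wz": 0.016}
    - {"tx": -0.35, "ty": -1.8, "tz": 0.16, "wx": 0.009, "wy": 0, "wz": 0.016}
    - {"tx": -0.35, "ty": -1.8, "tz": 0.16, "wx": 0.009, "wy": 0, "wz": 0.016}
    - {"tx": -0.35, "ty": -1.8, "tz": 0.16, "wx": 0.009, "wy": 0, "wz": 0.016}
    - {"tx": -0.3, "ty": -1.5, "tz": 0.15, "wx": 0.008, "wy": 0, "wz": 0.014}
    - {"tx": -0.25, "ty": -1.1, "tz": 0.1, "wx": 0.007, "wy": 0, "wz": 0.012}
    - {"tx": -0.15, "ty": -0.6, "tz": 0.05, "wx": 0.005, "wy": 0, "wz": 0.008}
    - {"tx": 0, "ty": 0, "tz": 0, "wx": 0, "wy": 0, "wz": 0}

```text
time_s: 14.58
ee_pos: [481.0, -131.4, 102.2]
ee_rot: [180.0, 30.1, 169.7]
force: [-0.9, 0.3, -2.6]
gripper_width: 19.7
gripper_force: 55.0
```

```bash
python3 - <<'E'
from chk import *
grasp()
go([486.5,-266,118],-20,30,'hover')
E
```

```text
t 14.58 G [ 471.7 -129.7  118.7] yaw -10.21 tilt 30.11 roll 0.03 F [-0.9  0.3 -2.6] q [ -20.    8.  132.   25.   12. -122.] w 19.7 55.0
hover turn [0.086 0.002 0.147] then shift cm [ -5.22 -12.46   3.09] | 13.9
```

>>> move_arm:
  plan:
    - {"tx": -0.17, "ty": -0.52, "tz": 0.1, "wx": 0.003, "wy": 0, "wz": 0.006}
    - {"tx": -0.34, "ty": -1.04, "tz": 0.2, "wx": 0.007, "wy": 0, "wz": 0.012}
    - {"tx": -0.47, "ty": -1.42, "tz": 0.27, "wx": 0.009, "wy": 0, "wz": 0.016}
    - {"tx": -0.56, "ty": -1.68, "tz": 0.32, "wx": 0.011, "wy": 0, "wz": 0.019}
    - {"tx": -0.6, "ty": -1.81, "tz": 0.35, "wx": 0.012, "wy": 0, "wz": 0.02}
    - {"tx": -0.6, "ty": -1.81, "tz": 0.35, "wx": 0.012, "wy": 0, "wz": 0.02}
    - {"tx": -0.56, "ty": -1.68, "tz": 0.32, "wx": 0.011, "wy": 0, "wz": 0.019}
    - {"tx": -0.47, "ty": -1.42, "tz": 0.27, "wx": 0.009, "wy": 0, "wz": 0.016}
    - {"tx": -0.34, "ty": -1.04, "tz": 0.2, "wx": 0.007, "wy": 0, "wz": 0.012}
    - {"tx": -0.17, "ty": -0.52, "tz": 0.1, "wx": 0.003, "wy": 0, "wz": 0.006}
    - {"tx": 0, "ty": 0, "tz": 0, "wx": 0, "wy": 0, "wz": 0}
    - {"tx": 0, "ty": 0, "tz": 0, "wx": 0, "wy": 0, "wz": 0}

```text
time_s: 15.58
ee_pos: [495.5, -267.2, 101.4]
ee_rot: [179.9, 30.0, 160.1]
force: [0.2, 0.1, -2.5]
gripper_width: 19.8
gripper_force: 55.0
```

```bash
python3 - <<'E'
from chk import *
grasp()
for y in(-14,-17,-20): a=np.radians(y);go([588-108*np.cos(a),-303-108*np.sin(a),100],y,30,'low%d'%y)
n=grab_frame('top');f=grab_frame('side');pickle.dump((f,n),open('f5.pkl','wb'))
a=cv2.resize(f['color'][140:300,330:490,::-1],(400,400),interpolation=cv2.INTER_CUBIC);b=cv2.resize(n['color'][190:320,350:480,::-1],(400,400),interpolation=cv2.INTER_CUBIC)
cv2.imwrite('pics/g5.png',np.hstack([a,b]))
E
```

```text
t 15.58 G [ 486.6 -264.   117.9] yaw -19.6 tilt 29.97 roll 0.11 F [ 0.2  0.1 -2.5] q [ -34.   13.  124.   28.   15. -129.] w 19.8 55.0
low-14 turn [-0.049 -0.    -0.089] then shift cm [ 0.9  -1.23  1.54] | 2.2
low-17 turn [-0.023 -0.    -0.043] then shift cm [ 0.86 -0.72  1.57] | 1.9
low-20 turn [ 0.003 -0.     0.002] then shift cm [ 0.84 -0.2   1.58] | 1.8
```

View pics/g5.png

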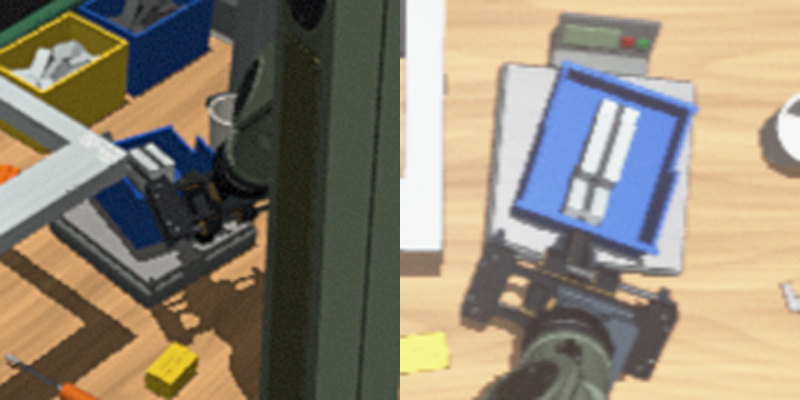

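```bash
python3 - <<'E'
from chk import *
f,n=pickle.load(open('f5.pkl','rb'));D=pickle.load(open('f0.pkl','rb'))
c=lambda u,v:np.array([350+(u-400+.5)/3.077-.5,190+(v+.5)/3.077-.5])
P={k:onz(n,c(*p),z) for k,p,z in[('fl',(565,62),123),('fr',(695,107),123),('br',(655,252),153),('bl',(515,210),153)]}
print({k:v.round(0)[:2].tolist() for k,v in P.items()},'centre',np.mean(list(P.values()),0).round(1))
ax=(P['fl']+P['fr']-P['bl']-P['br'])/2;print('yaw',np.degrees(np.arctan2(ax[1],ax[0])).round(1),'len',np.linalg.norm(ax[:2]).round(0),'rim',np.linalg.norm(P['fl']-P['fr']).round(0))
for nm,a,b,box in(('top',D['top'],n,(130,340,80,560)),('side',D['side'],f,(140,400,60,330))):
    y0,y1,x0,x1=box;d=cv2.absdiff(cv2.GaussianBlur(a['color'],(3,3),0),cv2.GaussianBlur(b['color'],(3,3),0)).max(2)[y0:y1,x0:x1]
    k,_,s,ce=cv2.connectedComponentsWithStats((d>35).astype(np.uint8))
    print(nm,[((s[i,0]+x0,s[i,1]+y0,s[i,2],s[i,3]),int(s[i,4])) for i in range(1,k) if s[i,4]>15])
E
```

```text
{'fl': [681.0, -266.0], 'fr': [638.0, -389.0], 'br': [498.0, -340.0], 'bl': [537.0, -212.0]} centre [ 588.6 -301.6  138. ]
yaw -20.0 len 151.0 rim 130.0
top [((np.int32(303), np.int32(145), np.int32(15), np.int32(69)), 912), ((np.int32(364), np.int32(210), np.int32(83), np.int32(130)), 6063), ((np.int32(191), np.int32(228), np.int32(54), np.int32(72)), 2867)]
side [((np.int32(265), np.int32(166), np.int32(46), np.int32(56)), 666), ((np.int32(214), np.int32(303), np.int32(80), np.int32(72)), 3685)]
```

The bin is centred over the platform at (588.6, −301.6) with yaw −20°, and all of it fits inside the 190 mm square. Nothing else on the bench has changed, so all three pieces are in the bin. Now I lower it.

>>> move_arm:
  plan:
    - {"tx": 0.14, "ty": -0.04, "tz": 0.26, "wx": 0, "wy": 0, "wz": 0}
    - {"tx": 0.14, "ty": -0.04, "tz": 0.26, "wx": 0, "wy": 0, "wz": 0}
    - {"tx": 0.14, "ty": -0.03, "tz": 0.26, "wx": 0, "wy": 0, "wz": 0}
    - {"tx": 0.14, "ty": -0.03, "tz": 0.26, "wx": 0, "wy": 0, "wz": 0}
    - {"tx": 0.14, "ty": -0.03, "tz": 0.26, "wx": 0, "wy": 0, "wz": 0}
    - {"tx": 0.14, "ty": -0.03, "tz": 0.26, "wx": 0, "wy": 0, "wz": 0}
    - {"tx": 0, "ty": 0, "tz": 0, "wx": 0, "wy": 0, "wz": 0}
    - {"tx": 0, "ty": 0, "tz": 0, "wx": 0, "wy": 0, "wz": 0}

```text
time_s: 16.35
ee_pos: [495.6, -269.6, 83.7]
ee_rot: [179.9, 30.0, 160.1]
force: [-0.2, -0.6, -3.1]
gripper_width: 19.5
gripper_force: 55.0
```

```bash
python3 - <<'E'
from chk import *
grasp();a=np.radians(-20);go([588-108*np.cos(a),-303-108*np.sin(a),95],-20,30,'low')
E
```

```text
t 16.35 G [ 486.6 -266.4  100.1] yaw -19.65 tilt 30.0 roll 0.09 F [-0.2 -0.6 -3.1] q [ -34.   15.  125.   35.   12. -136.] w 19.5 55.0
low turn [ 0.003 -0.     0.002] then shift cm [0.27 0.02 0.43] | 0.5
```

>>> move_arm:
  plan:
    - {"tx": 0.05, "ty": 0, "tz": 0.09, "wx": 0, "wy": 0, "wz": 0}
    - {"tx": 0.05, "ty": 0, "tz": 0.09, "wx": 0, "wy": 0, "wz": 0}
    - {"tx": 0.05, "ty": 0, "tz": 0.09, "wx": 0, "wy": 0, "wz": 0}
    - {"tx": 0.05, "ty": 0, "tz": 0.09, "wx": 0, "wy": 0, "wz": 0}
    - {"tx": 0.05, "ty": 0, "tz": 0.08, "wx": 0, "wy": 0, "wz": 0}
    - {"tx": 0, "ty": 0, "tz": 0, "wx": 0, "wy": 0, "wz": 0}
    - {"tx": 0, "ty": 0, "tz": 0, "wx": 0, "wy": 0, "wz": 0}

```text
time_s: 16.93
ee_pos: [496.3, -270.1, 80.0]
ee_rot: [180.0, 30.2, 160.2]
force: [-3.1, 3.3, 4.6]
gripper_width: 19.6
gripper_force: 55.0
```

Fz has gone from −3 to +4.6 N, so the bin is standing on the platform. I open the gripper.

>>> move_arm:
  plan:
    - {"tx": 0, "ty": 0, "tz": 0, "wx": 0, "wy": 0, "wz": 0}
    - {"tx": 0, "ty": 0, "tz": 0, "wx": 0, "wy": 0, "wz": 0}
    - {"tx": 0, "ty": 0, "tz": 0, "wx": 0, "wy": 0, "wz": 0}
    - {"tx": 0, "ty": 0, "tz": 0, "wx": 0, "wy": 0, "wz": 0}
    - {"tx": 0, "ty": 0, "tz": 0, "wx": 0, "wy": 0, "wz": 0}
    - {"tx": 0, "ty": 0, "tz": 0, "wx": 0, "wy": 0, "wz": 0}
    - {"tx": 0, "ty": 0, "tz": 0, "wx": 0, "wy": 0, "wz": 0}
    - {"tx": 0, "ty": 0, "tz": 0, "wx": 0, "wy": 0, "wz": 0}
  gripper: 7.0

```text
time_s: 17.6
ee_pos: [495.7, -269.7, 78.9]
ee_rot: [179.9, 30.0, 160.1]
force: [0.5, -0.1, 0.7]
gripper_width: 68.8
gripper_force: 0.0
```

>>> move_arm:
  plan:
    - {"tx": 0, "ty": 0, "tz": -0.5, "wx": 0, "wy": 0, "wz": 0}
    - {"tx": 0, "ty": 0, "tz": -0.8, "wx": 0, "wy": 0, "wz": 0}
    - {"tx": -0.4, "ty": 0, "tz": -1.0, "wx": 0, "wy": 0, "wz": 0}
    - {"tx": -0.6, "ty": 0, "tz": -1.3, "wx": 0, "wy": 0, "wz": 0}
    - {"tx": -0.6, "ty": 0, "tz": -1.5, "wx": 0, "wy": 0, "wz": 0}
    - {"tx": -0.6, "ty": 0, "tz": -1.5, "wx": 0, "wy": 0, "wz": 0}
    - {"tx": -0.6, "ty": 0, "tz": -1.5, "wx": 0, "wy": 0, "wz": 0}
    - {"tx": -0.6, "ty": 0, "tz": -1.5, "wx": 0, "wy": 0, "wz": 0}
    - {"tx": -0.6, "ty": 0, "tz": -1.5, "wx": 0, "wy": 0, "wz": 0}
    - {"tx": -0.6, "ty": 0, "tz": -1.5, "wx": 0, "wy": 0, "wz": 0}
    - {"tx": 0, "ty": 0, "tz": 0, "wx": 0, "wy": 0, "wz": 0}
    - {"tx": 0, "ty": 0, "tz": 0, "wx": 0, "wy": 0, "wz": 0}

```text
time_s: 18.6
ee_pos: [473.9, -262.1, 211.6]
ee_rot: [179.9, 30.1, 160.2]
force: [-0.9, 0.3, 0.4]
gripper_width: 69.7
gripper_force: 0.0
```

```bash
python3 - <<'E'
from chk import *
grasp();n=grab_frame('top');c=lambda u,v:np.array([350+(u-400+.5)/3.077-.5,190+(v+.5)/3.077-.5])
b=n['color'];hsv=cv2.cvtColor(b,cv2.COLOR_RGB2HSV)
m=cv2.inRange(hsv,(105,100,40),(125,255,255));k=np.zeros_like(m);k[200:290,375:450]=m[200:290,375:450]
h=cv2.convexHull(np.vstack(cv2.findContours(k,0,1)[0]));r=cv2.minAreaRect(h);q=np.array([onz(n,p,110)[:2] for p in cv2.boxPoints(r)])
print('bin box z110',q.round(0).tolist(),q.mean(0).round(1))
hull=np.zeros_like(m);cv2.fillConvexPoly(hull,h,255)
g=cv2.inRange(hsv,(0,0,150),(180,60,255))&hull;_,_,s,ce=cv2.connectedComponentsWithStats(g);print('bright in bin',s[1:].tolist())
d=cv2.absdiff(cv2.GaussianBlur(b,(3,3),0),cv2.GaussianBlur(pickle.load(open('f0.pkl','rb'))['top']['color'],(3,3),0)).max(2)[130:330,80:560]
_,_,s,_=cv2.connectedComponentsWithStats((d>35).astype(np.uint8));print('changed',[x.tolist() for x in s[1:] if x[4]>15])
E
```

```text
t 18.6 G [ 465.  -258.8  228.1] yaw -19.7 tilt 30.12 roll 0.06 F [-0.9  0.3  0.4] q [ -35.    3.  117.   14.   32. -115.] w 69.7 0.0
bin box z110 [[540.0, -217.0], [682.0, -268.0], [636.0, -399.0], [495.0, -347.0]] [ 588.5 -307.6]
bright in bin [[417, 215, 1, 1, 1], [420, 216, 1, 1, 1], [423, 217, 1, 1, 1], [426, 218, 1, 1, 1], [408, 223, 19, 27, 275], [444, 228, 1, 1, 1], [443, 231, 1, 2, 2], [439, 234, 4, 12, 15], [403, 248, 15, 16, 141], [437, 255, 1, 1, 1], [436, 258, 1, 2, 2], [435, 262, 1, 1, 1], [434, 265, 1, 2, 2], [433, 268, 1, 3, 3]]
changed [[223, 15, 15, 69, 910], [291, 81, 79, 119, 5571], [111, 98, 54, 72, 2867]]
```

```bash
python3 -c "
from workcell import env
print(env.job_done())"
```

```text
the job is handed in; nothing more can be done
None
```

The job is handed in at 18.6 s of the 51 s allowed: the bin stands released within a few mm of the middle of the scale platform, turned about 14° to it. The camera check found the chute empty, no piece on the bench and nothing else moved; I never saw the three pieces separately in the bin.

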